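# Sweep round blanks through the gate of a sorting tray

### The arm

A 6-joint arm with a two-finger parallel gripper is mounted at the origin on the work surface. World frame = base frame: x ahead of the robot, y to its left, z up, the work surface at z = 0. Lengths are in m, angles in rad, forces in N, time in s.
With the tool pointing down it reaches from about 0.4 to 0.825 m from the base axis. Payload 7 kg.
Tool frame: the origin (TCP) lies at the very end of the fingers, on their centre line; the grasp point (between the pads) lies 19 mm behind it; x points along the fingers, y is the direction in which the jaws open and shut, and the axes are right-handed (so a half turn about x gives the same grasp; the last joint's range is limited). The gripper opens to 88 mm and grips with 3 to 60 N. Pads are 19 mm wide; open, the fingers measure 130 mm over their backs; the gripper's body (78 mm by 193 mm) begins 47 mm behind the grasp point.
Start: joints at [-0.814, 0.359, 0.012, 0, -1.224, -0.288], TCP at [0.305, -0.602, 0.227] pointing down, gripper open.
Joint ranges: [-3.07, 3.07], [-1.43, 2.12], [-1.02, 1.25], [-3.03, 1.67], [-3.05, -0], [-3.03, 3.03]. Speed limits (rad/s): [2.39, 2.39, 3.01, 3.14, 3.14, 3.14].

### API

Orientations are given as [roll, pitch, yaw] about the fixed x, y, z axes, in that order (R = Rz(yaw) Ry(pitch) Rx(roll)).
In Python, from station import arm gives the robot as it stands.
- The arm moves only by the shell command python3 -m inch 'ROWS' [OPENING] [FORCE]. ROWS is text: rows parted by semicolons, each of 6 numbers parted by spaces: the shift along the world's x, y, z in units of 30 mm (1.0 is 30 mm), then the turn, a rotation vector about the world's x, y, z in units of 5 degrees (1.0 is 5 degrees). In form: dx dy dz wx wy wz; .... A call has 1 to 12 rows; each row shifts and turns the commanded pose from where the row before left it; what a row does not reach is not made up. A row lasts 1/8 s, in which the tool goes at most 62.5 mm and 10.7 degrees, less where a joint would pass 70% of its speed; a pose out of reach is approached as far as the arm can. A call is refused whole if a number of a shift passes 1 or a number of a turn 1, either way. A call with a gripper value outside its range is refused whole. OPENING is the opening, from 0 (shut) to 1 (fully open), set as the call begins (- or left out, the last holds). The fingers move at their own pace and stop on an object; FORCE is the grip in N (left out, the last holds). Time passes only in rows, so rows that do not move let the fingers close. It gives the time, the measured TCP pose, the force and the opening at its end, in the units of the state.
- arm.get_state(): the state, without advancing time (a new reading comes with each control period).
- arm.grab_frame(name): name is "side" or "top" or "wrist"; returns a dict with "frame" (384x512x3 uint8, red, green, blue), "range_z" (384x512 float32, m along the optical axis (not along the pixel's ray), 0 where there is no reading), "mtx" (3x3 intrinsics, pixels), "pose" (4x4, takes a point from camera to world coordinates). Camera axes: x right, y up, looking along -z (the intrinsics and any distortion apply to the point x, -y, -z); pixel columns grow to the right and rows downward; lengths in m; the calibration is good to about 2 mm. A picture is of the moment at which its call begins.
- arm.job_done(): hands the job in, once; it reports no verdict.
Trained networks look in a picture, given as the dict that the camera call returned (one of the last four; its "shot" number tells which), for a name from the list of things; names that differ only in an ending like _2 or _b are one class to them, and where a whole thing is asked for, a point or a joint stands for the part that bears it (a point fixed in the world has none). Each returns a list of dicts, best first, with "confidence" (0 to 1); they miss things now and then, are a little off and sometimes report something else, mostly with a low value. They report only what shows in the picture. A call takes as long as a camera call.
- arm.search_frame(picture, target): "extent" ([centre column, centre row, width, height] as shares, 0 to 1, of the picture: columns of its width, rows of its height, round what is visible of it).
- arm.masks_of(picture, target): "mask" (384x512 bool, what is visible of it) and "extent" ([centre column, centre row, width, height] as shares, 0 to 1, of the picture: columns of its width, rows of its height, round what is visible of it).
- arm.place_of(picture, target): "position" ([column, row] as shares, 0 to 1, of the picture: columns of its width, rows of its height: a listed point, or the origin of a listed thing).
The state is a dict: "t": time; "q": joint angles; "qd": joint speeds; "joint_efforts": joint torques, N m; "eef_pos": TCP position; "ee_rot": TCP orientation; "force": force on the tool from outside, world axes, zero at the start; "moment": the same for the moment, N m; "width": finger opening in m.
Only numpy, scipy, OpenCV 4.12 (cv2) and the standard library are available. Lean on these libraries where they do the work, as an engineer would, in place of code of your own. Each camera call takes 0.05 s, during which the arm holds its last target. There are 200 camera calls.

### The job

Push the three round copper blanks across the tray with the fingertips, one at a time, through the gap in the fence so that each drops into the slot behind it; have only one blank at the gap at any moment. Do not pick any of them up: they stay on the tray floor until they drop. Leave the square blank, the standing punch and everything else on the bench where they are.

Things in the scene. Friction and masses are not known exactly. Their poses are not given: they have to be found in the camera images.
- tray: Fixed wooden sorting tray with a pale floor on the bench top (z = 0). Origin on the bench under point tray_gate. Own +x points from the tray floor through the gap into the slot, +y along the fence, z up. Flat floor 60 mm above the bench, from x = -152 mm to the fence at x = 0, and y = -160 to +160 mm; rims 8 mm high on the near side and both ends.
- tray_gate (a point): Middle of the gap in the fence, at floor height, on the floor's edge; axes as the tray's. The thin metal fence (x = 0 to 4 mm) stands 12 mm above the floor across the whole width except for this gap, y = -21 to +21 mm. In the gap the floor ends sharply at x = 0; a blank tips over and falls in by itself once its centre is a few mm past it.
- tray_slot (a point): Middle of the slot's floor, behind the gap: an open pocket, tray x = 0 to 58 mm in line with the gap (4 to 58 mm behind the fence), y = -60 to +60 mm, with a sloping metal floor: 43 mm below the tray floor in the middle, falling 1 in 5 towards -y so that blanks standing on edge roll aside. Axes as the tray's.
- blank_a: One of three identical round copper blanks: plain flat discs 32 mm across, 6 mm thick, about 43 g, lying flat on the tray floor (centre 63 mm above the bench). Origin at the disc's centre, half-way up; own z up.
- blank_b: One of three identical round copper blanks: plain flat discs 32 mm across, 6 mm thick, about 43 g, lying flat on the tray floor (centre 63 mm above the bench). Origin at the disc's centre, half-way up; own z up.
- blank_c: One of three identical round copper blanks: plain flat discs 32 mm across, 6 mm thick, about 43 g, lying flat on the tray floor (centre 63 mm above the bench). Origin at the disc's centre, half-way up; own z up.
- square_blank: Square copper blank 26 x 26 x 6 mm lying flat and loose on the tray floor near one end of the fence; origin at its centre. Not to be moved.
- punch: Steel punch standing upright and loose on the tray floor near the other end of the fence: round, 18 mm across, 46 mm tall; origin at the centre of its foot. Not to be moved or tipped.
- mallet: Loose wooden mallet lying on the bench beside the tray: head a cylinder 42 mm across, 85 mm long, lying along own y, handle 190 mm long towards own -x. Origin on the bench under the head's centre. Bystander.
- flux: White plastic bottle, 42 mm across, 85 mm tall, standing loose on the bench; origin at the centre of its foot. Bystander.
- dish: Round steel dish, 90 mm across, 30 mm high, loose on the bench; origin under its centre. Bystander.
- bench_block: Square steel bench block 80 x 80 x 22 mm, loose on the bench; origin under its centre. Bystander.
- bracelet: Brass bracelet ring, 68 mm across, 14 mm high, lying loose on the bench; origin under its centre. Bystander.

How it is judged:
On the way, in this order (a step that is already met when the one before it is completed fails the run):
1. a first round blank lies in the slot (((z of blank_a in the frame of tray below 0.048 m and x of blank_a in the frame of tray between -0.002 and 0.06 m and y of blank_a in the frame of tray between -0.062 and 0.062 m) or (z of blank_b in the frame of tray below 0.048 m and x of blank_b in the frame of tray between -0.002 and 0.06 m and y of blank_b in the frame of tray between -0.062 and 0.062 m) or (z of blank_c in the frame of tray below 0.048 m and x of blank_c in the frame of tray between -0.002 and 0.06 m and y of blank_c in the frame of tray between -0.062 and 0.062 m))), for 0.2 s.
2. then a second one ((((z of blank_a in the frame of tray below 0.048 m and x of blank_a in the frame of tray between -0.002 and 0.06 m and y of blank_a in the frame of tray between -0.062 and 0.062 m) and (z of blank_b in the frame of tray below 0.048 m and x of blank_b in the frame of tray between -0.002 and 0.06 m and y of blank_b in the frame of tray between -0.062 and 0.062 m)) or ((z of blank_a in the frame of tray below 0.048 m and x of blank_a in the frame of tray between -0.002 and 0.06 m and y of blank_a in the frame of tray between -0.062 and 0.062 m) and (z of blank_c in the frame of tray below 0.048 m and x of blank_c in the frame of tray between -0.002 and 0.06 m and y of blank_c in the frame of tray between -0.062 and 0.062 m)) or ((z of blank_b in the frame of tray below 0.048 m and x of blank_b in the frame of tray between -0.002 and 0.06 m and y of blank_b in the frame of tray between -0.062 and 0.062 m) and (z of blank_c in the frame of tray below 0.048 m and x of blank_c in the frame of tray between -0.002 and 0.06 m and y of blank_c in the frame of tray between -0.062 and 0.062 m)))), for 0.2 s.
3. then the third (z of each of blank_a, blank_b, blank_c in the frame of tray below 0.048 m and x of blank_a in the frame of tray between -0.002 and 0.06 m and y of blank_a in the frame of tray between -0.062 and 0.062 m and x of blank_b in the frame of tray between -0.002 and 0.06 m and y of blank_b in the frame of tray between -0.062 and 0.062 m and x of blank_c in the frame of tray between -0.002 and 0.06 m and y of blank_c in the frame of tray between -0.062 and 0.062 m), for 0.2 s.
At the end, for the whole second after the job is handed in: All three round blanks are at rest in the slot (inside its outline, centres at least 12 mm below the tray floor), the square blank and the upright punch are still on the tray within 15 mm of where they were (all of step 3 and linear speed of each of blank_a, blank_b, blank_c below 0.02 m/s and distance of each of square_blank, punch from where it was at the start of the episode below 0.015 m and angle between punch's own z axis and vertical below 0.2 rad); the robot touches nothing.
It fails at once if a round blank is lifted (its centre more than 9 mm above where it is when lying on the tray floor) (z of any of blank_a, blank_b, blank_c in the frame of tray above 0.072 m).
It fails at once if two blanks at the gap at once (both centres within 40 mm in front of the drop edge and 37 mm of the gap's middle line) (((z of blank_a in the frame of tray above 0.053 m and x of blank_a in the frame of tray between -0.04 and 0.02 m and y of blank_a in the frame of tray between -0.037 and 0.037 m) and (z of blank_b in the frame of tray above 0.053 m and x of blank_b in the frame of tray between -0.04 and 0.02 m and y of blank_b in the frame of tray between -0.037 and 0.037 m)) or ((z of blank_a in the frame of tray above 0.053 m and x of blank_a in the frame of tray between -0.04 and 0.02 m and y of blank_a in the frame of tray between -0.037 and 0.037 m) and (z of blank_c in the frame of tray above 0.053 m and x of blank_c in the frame of tray between -0.04 and 0.02 m and y of blank_c in the frame of tray between -0.037 and 0.037 m)) or ((z of blank_b in the frame of tray above 0.053 m and x of blank_b in the frame of tray between -0.04 and 0.02 m and y of blank_b in the frame of tray between -0.037 and 0.037 m) and (z of blank_c in the frame of tray above 0.053 m and x of blank_c in the frame of tray between -0.04 and 0.02 m and y of blank_c in the frame of tray between -0.037 and 0.037 m))).
It fails at once if the square blank or the punch is moved more than 15 mm, or the punch is tipped (distance of any of square_blank, punch from where it was at the start of the episode above 0.015 m or angle between punch's own z axis and vertical above 0.4 rad).
It fails at once if something else on the bench is moved more than 30 mm (distance of any of mallet, flux, dish, bench_block, bracelet from where it was at the start of the episode above 0.03 m).
It also fails if it takes over 69 s, if anything falls off the work surface, if the arm or the gripper's body presses on something with over 40 N, if the wrist force passes 120 N, or if a joint passes its speed limit or range.

## Working session

There is one attempt and no reset: what is moved stays moved. The work goes in short steps, Python scripts to look and compute and a shell command to move; the robot and the scene stay as the last step left them, time stands still between calls to the robot, and variables do not carry over. Pictures are saved under pics/ and viewed, about 8 in all and at most 12, crops included, and the job is handed in when it is done.

```bash
mkdir -p pics; ls; cat > h.py <<'E'
import numpy as np, cv2
from station import arm
def world(p,c,r,z=None):
    """pixel -> world, on plane z (or by depth)"""
    K=p["mtx"];T=p["pose"]
    d=np.array([(c-K[0,2])/K[0,0],-(r-K[1,2])/K[1,1],-1.0])
    if z is None: s=p["range_z"][int(r),int(c)]
    else: s=(z-T[2,3])/(T[:3,:3]@d)[2]
    return T[:3,3]+T[:3,:3]@(d*s)
def save(p,n): cv2.imwrite("pics/"+n,p["frame"][:,:,::-1])
E
cat > l.py <<'E'
from h import *
s=arm.get_state();print(s["t"],s["eef_pos"],s["ee_rot"],s["width"],s["force"])
for n in ("top","side"):
    p=arm.grab_frame(n);save(p,n+"0.png");print(n,p["pose"][:3,3].round(3),[k for k in p])
    for t,z in (("blank_a",.063),("tray_gate",.06),("tray_slot",.017),("square_blank",.063),("punch",.06)):
        for d in arm.place_of(p,t)[:5]:
            c,r=d["position"][0]*512,d["position"][1]*384
            print(t,round(d["confidence"],2),int(c),int(r),world(p,c,r,z).round(4))
E
python3 l.py
```

```text
pics
0.0 [ 0.30468374 -0.6017609   0.22561904] [1.67054939 1.56912052 2.13919105] 0.08796630323735412 [-0.76899179 -0.86197196  0.63091083]
top [ 0.311 -0.021  1.127] ['frame', 'range_z', 'mtx', 'pose', 'shot']
blank_a 0.63 306 179 [ 0.5359 -0.1317  0.063 ]
blank_a 0.46 252 187 [0.5168 0.0317 0.063 ]
tray_gate 0.86 272 156 [ 0.612 -0.032  0.06 ]
tray_slot 0.72 273 155 [ 0.6284 -0.0356  0.017 ]
square_blank 0.61 309 163 [ 0.5864 -0.144   0.063 ]
punch 0.47 235 174 [0.5585 0.084  0.06  ]
side [0.12  0.626 0.929] ['frame', 'range_z', 'mtx', 'pose', 'shot']
blank_a 0.65 238 193 [0.5166 0.0282 0.063 ]
blank_a 0.65 160 357 [0.409  0.4901 0.063 ]
blank_a 0.49 252 173 [ 0.5234 -0.0584  0.063 ]
blank_a 0.44 263 159 [ 0.5261 -0.1248  0.063 ]
tray_gate 0.95 229 166 [ 0.5984 -0.0465  0.06  ]
tray_gate 0.2 228 185 [0.5583 0.0174 0.06  ]
tray_slot 0.85 218 172 [ 0.6368 -0.0397  0.017 ]
square_blank 0.53 218 197 [0.555 0.071 0.063]
square_blank 0.4 253 149 [ 0.5747 -0.1457  0.063 ]
punch 0.44 217 198 [0.5564 0.0737 0.06  ]
```

```bash
python3 -c "
import cv2,numpy as np
a=cv2.imread('pics/top0.png')[110:240,190:360];b=cv2.imread('pics/side0.png')[110:240,150:320]
cv2.imwrite('pics/c0.png',cv2.resize(np.vstack([a,b]),None,fx=2.3*2,fy=2.3,interpolation=2) if 0 else np.hstack([cv2.resize(a,None,fx=2.35,fy=2.35,interpolation=2),cv2.resize(b,None,fx=2.35,fy=2.35,interpolation=2)]))"
```

```text
(no output)
```

View pics/c0.png

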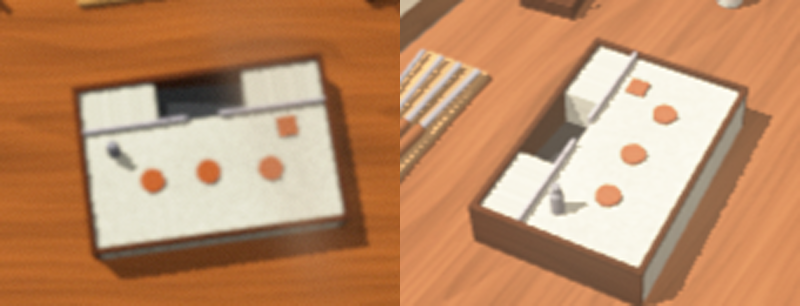

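View pics/top0.png

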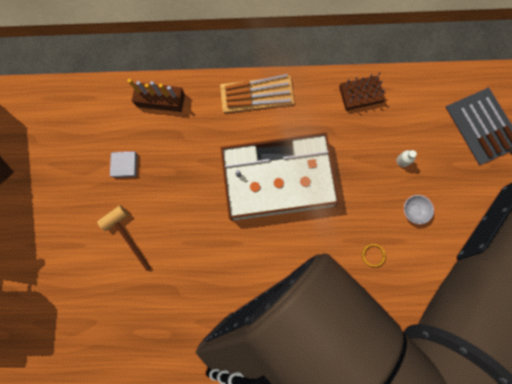

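The crop and the top picture show three round blanks at top pixels of about (255,187), (279,183) and (306,180). The gap is near (278,157), the square at (312,163) and the punch at (240,175). Next I'll measure them by colour and move above the tray.

```bash
cat > m.py <<'E'
from h import *
import sys
from scipy.spatial.transform import Rotation as R
s=arm.get_state();Rt=R.from_euler("xyz",s["ee_rot"]).as_matrix()
print(round(s["t"],2),s["eef_pos"].round(4) if hasattr(s["eef_pos"],'round') else s["eef_pos"],"width",s["width"]);print(Rt.round(3))
for n in sys.argv[2:]:
    p=arm.grab_frame(n);save(p,n+sys.argv[1]+".png")
    h=cv2.cvtColor(p["frame"],cv2.COLOR_RGB2HSV)
    g=arm.search_frame(p,"tray")[:1]
    for t in ("blank_a","square_blank","punch"):
        for d in arm.masks_of(p,t)[:5]:
            m=d["mask"];r,c=np.nonzero(m)
            print(n,t,round(d["confidence"],2),len(r),int(c.mean()),int(r.mean()),world(p,c.mean()+.5,r.mean()+.5,.066).round(4))
    for d in arm.place_of(p,"tray_gate")[:2]:
        c,r=d["position"][0]*512,d["position"][1]*384
        print(n,"gate",round(d["confidence"],2),int(c),int(r),world(p,c,r,.06).round(4))
E
python3 m.py 1 top side
python3 -m inch '.35 1 .1 0 0 0;.35 1 .1 0 0 0;.35 1 .1 0 0 0;.35 1 .1 0 0 0;.35 1 .1 0 0 0;.35 1 .1 0 0 0;.35 1 .1 0 0 0;.35 1 .1 0 0 0;.35 1 .1 0 0 0;.35 1 .1 0 0 0'
```

```text
0.6 [ 0.3049 -0.6022  0.2266] width 0.08772711015718862
[[ 0.    -0.452  0.892]
 [-0.     0.892  0.452]
 [-1.    -0.     0.   ]]
top blank_a 0.65 99 304 181 [ 0.5296 -0.1268  0.066 ]
top blank_a 0.52 86 254 186 [0.516  0.0258 0.066 ]
top blank_a 0.47 202 405 157 [ 0.5959 -0.4383  0.066 ]
top gate 0.84 275 159 [ 0.6046 -0.0387  0.06  ]
side blank_a 0.67 203 353 159 [ 0.2941 -0.2697  0.066 ]
side blank_a 0.65 55 262 158 [ 0.5285 -0.1228  0.066 ]
side blank_a 0.64 92 237 192 [0.5159 0.0319 0.066 ]
side blank_a 0.5 82 248 175 [ 0.5253 -0.0411  0.066 ]
side square_blank 0.6 52 250 146 [ 0.5847 -0.1443  0.066 ]
side gate 0.9 225 167 [ 0.6054 -0.0365  0.06  ]
t: 2.45
eef_pos: [0.4102, -0.3012, 0.2569]
ee_rot: [-0.725, 1.57, -0.257]
force: [0.3, -0.4, 0.1]
width: 0.0875
```

```bash
python3 -m inch '.35 1 .1 0 0 -.5;.35 1 .1 0 0 -.5;.35 1 .1 0 0 -.5;.35 1 .1 0 0 -.5;.35 1 .1 0 0 -.5;.35 1 .1 0 0 -.5;.35 1 .1 0 0 -.5;0 1 0 0 0 -.2;0 .4 0 0 0 0;0 0 0 0 0 0'
python3 m.py 2 wrist top
```

```text
t: 3.7
eef_pos: [0.4834, -0.0498, 0.2777]
ee_rot: [-0.108, 1.571, 0.04]
force: [0.5, -0.6, -0.5]
width: 0.0879
3.7 [ 0.4834 -0.0498  0.2777] width 0.087940758278795
[[ 0.    -0.147  0.989]
 [ 0.     0.989  0.147]
 [-1.    -0.     0.   ]]
wrist blank_a 0.91 574 245 198 [ 0.5301 -0.0443  0.066 ]
wrist blank_a 0.82 584 176 190 [ 0.533 -0.125  0.066]
wrist square_blank 0.42 82 160 227 [ 0.5824 -0.1404  0.066 ]
wrist gate 0.9 240 250 [ 0.6009 -0.0411  0.06  ]
```

View pics/wrist2.png

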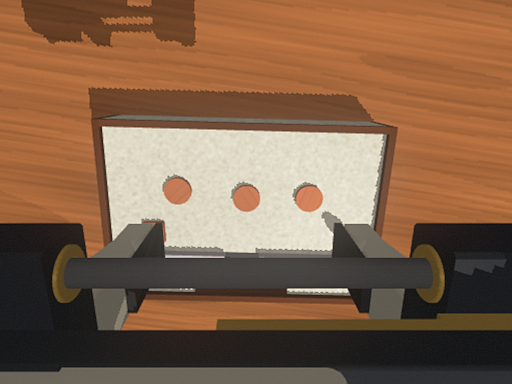

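The wrist picture shows the blanks at about (177,190), (246,198) and (309,198). The fence gap is at columns 224–257, row ~253, and the near floor corners are at (103,127) and (387,135).

```bash
python3 - <<'E'
from h import *
p=arm.grab_frame("wrist")
f=p["frame"];h=cv2.cvtColor(f,cv2.COLOR_RGB2HSV)
m=((h[...,0]<12)&(h[...,1]>110)&(h[...,2]>130)).astype(np.uint8);m[:140]=0;m[240:]=0;m[:,:110]=0;m[:,375:]=0
n,l,s,c=cv2.connectedComponentsWithStats(m)
for i in range(1,n):
    if s[i,4]>80: print(s[i],c[i],world(p,*(c[i]+.5),.066).round(4))
for q in ((103,127),(387,135)): print("near",world(p,*q,.06).round(4))
for q in ((224,254),(257,254),(165,251),(330,252)): print("fence",world(p,*q,.072).round(4))
cv2.imwrite("pics/z.png",cv2.resize(f[180:270,140:360],None,fx=3.6,fy=3.6,interpolation=2)[:,:,::-1])
E
```

```text
[164 178  28  26 556] [177.59532374 190.83093525] [ 0.5328 -0.1246  0.066 ]
[234 186  26  25 538] [246.65799257 198.        ] [ 0.5298 -0.0439  0.066 ]
[296 186  27  26 546] [309.24175824 198.22527473] [0.5193 0.0285 0.066 ]
near [ 0.4721 -0.2154  0.06  ]
near [0.4343 0.1011 0.06  ]
fence [ 0.6017 -0.0616  0.072 ]
fence [ 0.5959 -0.0222  0.072 ]
fence [ 0.6082 -0.1325  0.072 ]
fence [0.5804 0.0645 0.072 ]
```

View pics/z.png

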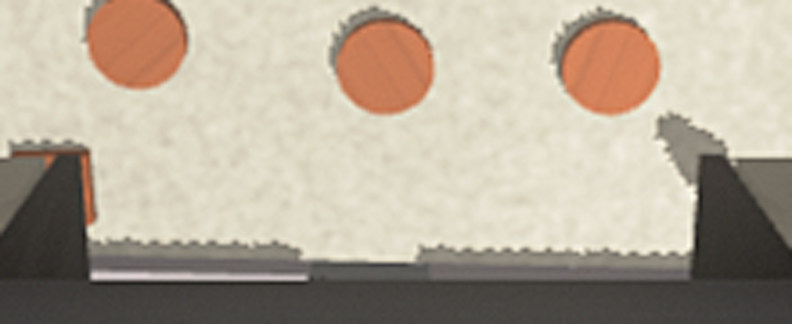

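```bash
python3 -m inch '.3 0 -1 0 0 0;0 0 -1 0 0 0;0 0 -1 0 0 0;0 0 -1 0 0 0;0 0 -1 0 0 0;0 0 -1 0 0 0;0 0 -.5 0 0 0;0 0 -.35 0 0 0;0 0 0 0 0 0;0 0 -.15 0 0 0;0 0 -.15 0 0 0;0 0 0 0 0 0' .2; python3 m.py 3 wrist
```

```text
t: 5.85
eef_pos: [0.4923, -0.0502, 0.063]
ee_rot: [3.036, 1.571, -3.101]
force: [0.6, -0.0, 0.1]
width: 0.0175
5.85 [ 0.4923 -0.0502  0.063 ] width 0.017518654229852396
[[-0.    -0.145  0.989]
 [-0.     0.989  0.145]
 [-1.     0.    -0.   ]]
wrist blank_a 0.57 1293 247 304 [ 0.5286 -0.0443  0.066 ]
```

View pics/wrist3.png

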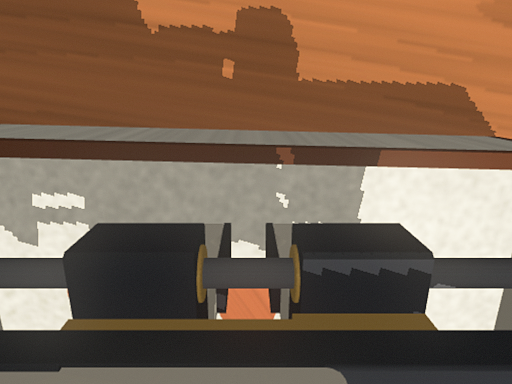

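The wrist picture shows the fingertips behind the middle blank, which is centred between them at (247,304). I'll push it straight to the gate.

```bash
python3 -m inch '.3 .02 0 0 0 0;.3 .02 0 0 0 0;.3 .03 0 0 0 0;.3 .03 0 0 0 0;.3 .03 0 0 0 0;.3 .03 0 0 0 0;.3 .03 0 0 0 0;.3 .03 0 0 0 0;.3 .03 0 0 0 0;.3 .03 0 0 0 0;.19 .02 0 0 0 0;0 0 0 0 0 0'; python3 m.py 4 side
```

```text
t: 7.65
eef_pos: [0.5885, -0.0411, 0.0629]
ee_rot: [-0.357, 1.571, -0.211]
force: [-0.3, -0.2, 0.0]
width: 0.0173
7.65 [ 0.5885 -0.0411  0.0629] width 0.017274481983585457
[[ 0.    -0.145  0.989]
 [-0.     0.989  0.145]
 [-1.    -0.     0.   ]]
side blank_a 0.42 51 261 158 [ 0.5279 -0.1217  0.066 ]
side punch 0.4 78 216 195 [0.5617 0.0706 0.066 ]
side gate 0.86 226 167 [ 0.6024 -0.0369  0.06  ]
```

```bash
python3 -c "
import cv2
cv2.imwrite('pics/c4.png',cv2.resize(cv2.imread('pics/side4.png')[110:240,150:320],None,fx=3,fy=3,interpolation=2))"
```

```text
(no output)
```

View pics/c4.png

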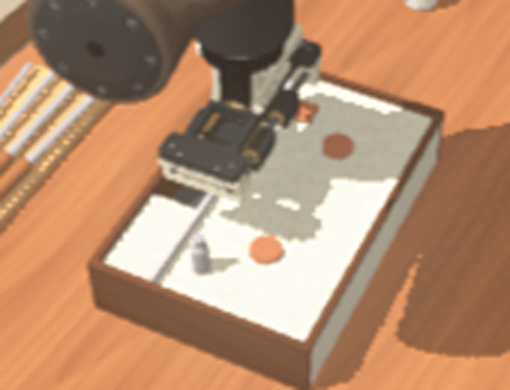

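```bash
python3 -m inch '-.5 -.07 0 0 0 0;-1 -.13 0 0 0 0;-.5 -.07 0 0 0 0;0 0 1 0 0 0;0 .6 1 0 0 0;-.3 1 1 0 0 0;0 1 1 0 0 0;0 0 1 0 0 0;0 0 0 0 0 0' .5; python3 - <<'E'
from h import *
print(arm.get_state()["eef_pos"])
p=arm.grab_frame("wrist");save(p,"wrist5.png")
f=p["frame"];h=cv2.cvtColor(f,cv2.COLOR_RGB2HSV)
m=((h[...,0]<12)&(h[...,1]>110)&(h[...,2]>60)).astype(np.uint8)
n,l,s,c=cv2.connectedComponentsWithStats(m)
for i in range(1,n):
    if 200<s[i,4]<3000: print(s[i],c[i].round(1),world(p,*(c[i]+.5),.066).round(4))
E
```

```text
t: 9.07
eef_pos: [0.5203, 0.0295, 0.2158]
ee_rot: [0.154, 1.565, 0.301]
force: [0.2, 0.6, -0.2]
width: 0.0438
[0.52029546 0.02947559 0.21582369]
[   0   68  164   13 1139] [71.  74.2] [ 0.457  -0.1358  0.066 ]
[ 237   70  115  171 2251] [319.5 125.3] [0.4682 0.0889 0.066 ]
[ 67 144  35  33 923] [ 83.9 160. ] [ 0.5327 -0.1237  0.066 ]
[230 154  33  32 845] [246.2 169.6] [0.5193 0.0287 0.066 ]
[  0 179  14  79 466] [  4.  224.1] [ 0.6101 -0.2017  0.066 ]
[ 44 199  32  26 694] [ 59.4 211. ] [ 0.5879 -0.147   0.066 ]
[196 289 106  13 838] [249.6 294.4] [0.6539 0.0524 0.066 ]
```

View pics/wrist5.png

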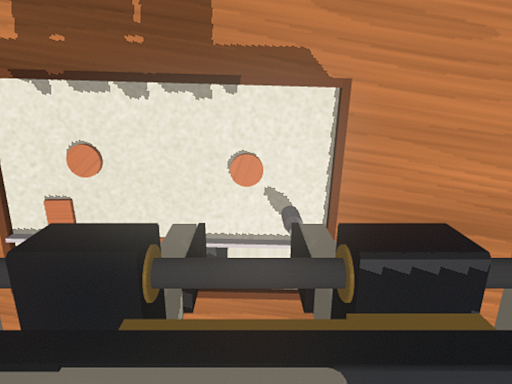

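The middle blank is gone from the tray floor, so it is in the slot. The two remaining blanks are at (84,160) and (246,170), with the punch at (293,218). I'll straddle the left one and move it in line with the gap.

```bash
python3 -m inch '0 0 -1 0 0 0;0 0 -1 0 0 0;0 0 -1 0 0 0;0 0 -1 0 0 0;0 0 -.7 0 0 0;0 0 0 0 0 0;0 0 -.2 0 0 0;0 0 -.2 0 0 0;0 0 0 0 0 0'
```

```text
t: 10.25
eef_pos: [0.5195, 0.0289, 0.0604]
ee_rot: [0.222, 1.57, 0.368]
force: [-1.2, 0.5, 0.1]
width: 0.044
```

```bash
python3 -m inch '0 0 .08 0 0 0;.03 -.2 0 0 0 0;.04 -.28 0 0 0 0;.04 -.28 0 0 0 0;.04 -.28 0 0 0 0;.04 -.28 0 0 0 0;.04 -.28 0 0 0 0;.04 -.28 0 0 0 0;.04 -.28 0 0 0 0;.04 -.3 0 0 0 0;.02 -.3 0 0 0 0;0 0 0 0 0 0'; python3 m.py 6 wrist
```

```text
t: 11.75
eef_pos: [0.5302, -0.0547, 0.0624]
ee_rot: [-2.925, 1.571, -2.78]
force: [0.4, 0.4, 0.3]
width: 0.0439
11.75 [ 0.5302 -0.0547  0.0624] width 0.043908568404190385
[[-0.    -0.145  0.99 ]
 [-0.     0.99   0.145]
 [-1.    -0.    -0.   ]]
wrist blank_a 0.88 2498 257 236 [ 0.5263 -0.0499  0.066 ]
wrist blank_a 0.63 1281 108 211 [ 0.5235 -0.1245  0.066 ]
wrist punch 0.59 210 487 314 [0.5536 0.081  0.066 ]
```

```bash
python3 -m inch '-.02 .17 0 0 0 0;-.4 -.05 0 0 0 0;-.5 -.06 0 0 0 0;-.42 -.06 0 0 0 0;0 0 0 0 0 0'; python3 -m inch '0 0 0 0 0 0;0 0 0 0 0 0;0 0 0 0 0 0' .2; python3 m.py 7 wrist
```

```text
t: 12.68
eef_pos: [0.4889, -0.0543, 0.0627]
ee_rot: [1.043, 1.571, 1.189]
force: [0.0, -1.3, -0.4]
width: 0.0438
t: 13.05
eef_pos: [0.4903, -0.054, 0.0624]
ee_rot: [-2.905, 1.571, -2.759]
force: [-0.7, -1.1, 0.0]
width: 0.0205
13.05 [ 0.4903 -0.054   0.0624] width 0.02049341329620916
[[-0.    -0.145  0.989]
 [-0.     0.989  0.145]
 [-1.    -0.    -0.   ]]
wrist blank_a 0.63 1452 247 303 [ 0.5259 -0.0485  0.066 ]
```

```bash
python3 -m inch '.3 .04 0 0 0 0;.3 .04 0 0 0 0;.3 .04 0 0 0 0;.3 .04 0 0 0 0;.3 .04 0 0 0 0;.3 .04 0 0 0 0;.3 .04 0 0 0 0;.3 .04 0 0 0 0;.3 .04 0 0 0 0;.3 .03 0 0 0 0;.29 .02 0 0 0 0;0 0 0 0 0 0'
```

```text
t: 14.85
eef_pos: [0.5895, -0.0417, 0.0624]
ee_rot: [-0.163, 1.57, -0.018]
force: [-0.2, -0.1, -0.3]
width: 0.0177
```

```bash
python3 -m inch '-.5 -.07 0 0 0 0;-1 -.13 0 0 0 0;-.5 -.07 0 0 0 0;0 0 1 0 0 0;0 -.5 1 0 0 0;.11 -1 1 0 0 0;0 -.98 1 0 0 0;0 0 1 0 0 0;0 0 0 0 0 0' .5; python3 - <<'E'
from h import *
print(arm.get_state()["eef_pos"])
p=arm.grab_frame("wrist");save(p,"wrist8.png")
f=p["frame"];h=cv2.cvtColor(f,cv2.COLOR_RGB2HSV)
m=((h[...,0]<12)&(h[...,1]>110)&(h[...,2]>60)).astype(np.uint8)
n,l,s,c=cv2.connectedComponentsWithStats(m)
for i in range(1,n):
    if 200<s[i,4]<3000: print(s[i],c[i].round(1),world(p,*(c[i]+.5),.066).round(4))
E
```

```text
t: 15.98
eef_pos: [0.533, -0.1248, 0.2152]
ee_rot: [-0.134, 1.566, 0.011]
force: [0.6, -0.3, -0.8]
width: 0.0437
[ 0.53300066 -0.12475993  0.21521422]
[ 143   77   57  165 1662] [156.7 146.3] [ 0.5221 -0.2112  0.066 ]
[ 240   80  272   19 2396] [375.2  89.5] [ 0.4431 -0.0233  0.066 ]
[480 115  32 136 991] [497.  187.9] [0.5146 0.1157 0.066 ]
[231 155  33  32 845] [246.7 170.5] [ 0.5328 -0.1251  0.066 ]
[202 209  27  25 621] [215.4 220.8] [ 0.588  -0.1484  0.066 ]
[195 296 108  10 729] [248.  300.2] [ 0.6736 -0.103   0.066 ]
```

View pics/wrist8.png

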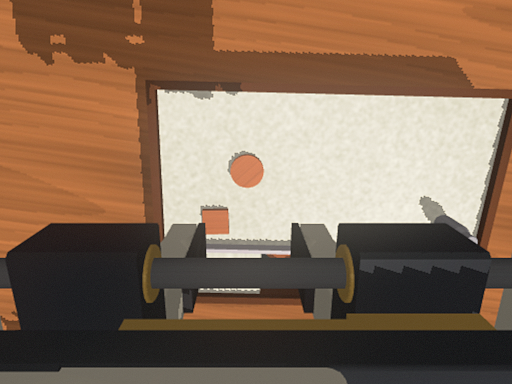

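One blank is left, at (247,170), centred under the open fingers. The square is untouched at (215,221).

```bash
python3 -m inch '0 0 -1 0 0 0;0 0 -1 0 0 0;0 0 -1 0 0 0;0 0 -1 0 0 0;0 0 -.7 0 0 0;0 0 0 0 0 0;0 0 -.2 0 0 0;0 0 -.15 0 0 0;0 0 0 0 0 0'; python3 -m inch '-.03 .2 0 0 0 0;-.04 .28 0 0 0 0;-.04 .28 0 0 0 0;-.04 .28 0 0 0 0;-.04 .28 0 0 0 0;-.04 .28 0 0 0 0;-.04 .28 0 0 0 0;-.04 .28 0 0 0 0;-.03 .28 0 0 0 0;-.02 .24 0 0 0 0;0 0 0 0 0 0';python3 m.py 9 wrist
```

```text
t: 17.15
eef_pos: [0.532, -0.1242, 0.0611]
ee_rot: [0.179, 1.571, 0.325]
force: [0.2, 0.3, 0.0]
width: 0.0437
t: 18.52
eef_pos: [0.5213, -0.0433, 0.061]
ee_rot: [1.126, 1.571, 1.273]
force: [0.2, -0.7, -0.2]
width: 0.0438
18.52 [ 0.5213 -0.0433  0.061 ] width 0.04380902657478881
[[ 0.    -0.146  0.989]
 [ 0.     0.989  0.146]
 [-1.     0.     0.   ]]
wrist blank_a 0.72 2400 237 236 [ 0.5181 -0.0482  0.066 ]
wrist square_blank 0.7 118 14 317 [ 0.5828 -0.1607  0.066 ]
```

```bash
python3 -m inch '.02 -.18 .04 0 0 0;-.4 -.05 0 0 0 0;-.5 -.06 0 0 0 0;-.4 -.06 0 0 0 0;0 0 0 0 0 0'; python3 -m inch '0 0 0 0 0 0;0 0 0 0 0 0;0 0 0 0 0 0;0 0 0 0 0 0' .2; python3 m.py 10 wrist
```

```text
t: 19.45
eef_pos: [0.4817, -0.0545, 0.0624]
ee_rot: [0.997, 1.571, 1.143]
force: [0.5, -0.5, 0.1]
width: 0.0438
t: 19.95
eef_pos: [0.483, -0.0543, 0.0621]
ee_rot: [-2.916, 1.571, -2.77]
force: [0.6, -0.1, -0.5]
width: 0.018
19.95 [ 0.483  -0.0543  0.0621] width 0.017965456501760155
[[-0.    -0.145  0.989]
 [-0.     0.989  0.145]
 [-1.    -0.    -0.   ]]
wrist blank_a 0.69 1394 247 304 [ 0.5185 -0.0488  0.066 ]
```

```bash
python3 -m inch '.32 .04 0 0 0 0;.32 .04 0 0 0 0;.32 .04 0 0 0 0;.32 .04 0 0 0 0;.32 .04 0 0 0 0;.32 .04 0 0 0 0;.32 .04 0 0 0 0;.32 .04 0 0 0 0;.32 .04 0 0 0 0;.32 .04 0 0 0 0;.34 .02 0 0 0 0;0 0 0 0 0 0'; python3 -m inch '-.5 -.07 0 0 0 0;-1 -.13 0 0 0 0;-1 -.13 .5 0 0 0;-1 -.13 1 0 0 0;-1 0 1 0 0 0;-.3 0 1 0 0 0;0 -1 1 0 0 0;0 -1 1 0 0 0;0 -1 0 0 0 0;0 -1 0 0 0 0;0 0 0 0 0 0'; python3 m.py 11 top side; python3 -c "
import cv2,numpy as np
a=cv2.imread('pics/top11.png')[110:240,190:360];b=cv2.imread('pics/side11.png')[110:240,150:320]
cv2.imwrite('pics/c11.png',np.hstack([cv2.resize(x,None,fx=2.35,fy=2.35,interpolation=2) for x in (a,b)]))"
```

```text
t: 21.75
eef_pos: [0.5896, -0.0417, 0.0619]
ee_rot: [-3.061, 1.571, -2.915]
force: [0.1, -0.3, 0.4]
width: 0.0174
t: 23.12
eef_pos: [0.4436, -0.1768, 0.2269]
ee_rot: [2.309, 1.57, 2.453]
force: [0.4, 1.1, 0.1]
width: 0.0175
23.12 [ 0.4436 -0.1768  0.2269] width 0.017504003772240748
[[-0.    -0.143  0.99 ]
 [ 0.     0.99   0.143]
 [-1.     0.    -0.   ]]
top square_blank 0.67 654 417 209 [ 0.4381 -0.4602  0.066 ]
side blank_a 0.38 11 220 168 [ 0.6091 -0.0172  0.066 ]
side square_blank 0.65 7945 239 182 [ 0.5336 -0.0037  0.066 ]
side square_blank 0.41 50 249 146 [ 0.5851 -0.144   0.066 ]
side punch 0.52 66 215 194 [0.5626 0.07   0.066 ]
side gate 0.72 229 166 [ 0.5982 -0.047   0.06  ]
side gate 0.38 331 123 [ 0.4223 -0.3921  0.06  ]
```

View pics/c11.png

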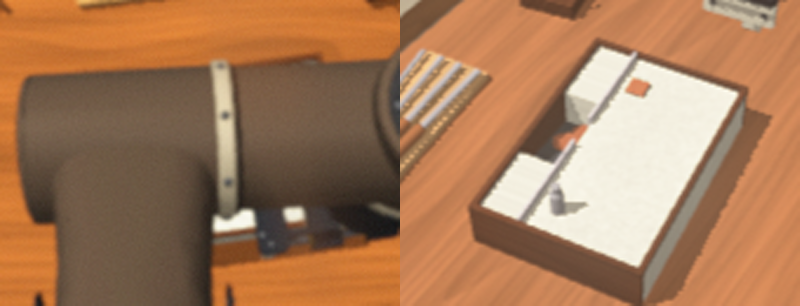

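The side crop shows the tray floor clear, with the square and the punch in place and copper visible in the slot at crop (570,137). I'll look straight down into the slot to be sure.

```bash
python3 -m inch '1 .57 .3 0 0 0;1 .57 .3 0 0 0;1 .57 .3 0 0 0;1 .57 .3 0 0 0;1 .57 .3 0 0 0;1 .57 .3 0 0 0;1 .57 .3 0 0 0;1 .57 0 0 0 0;0 0 0 0 0 0;0 0 0 0 0 0' 1; python3 - <<'E'
from h import *
p=arm.grab_frame("wrist");save(p,"wrist12.png")
f=p["frame"];h=cv2.cvtColor(f,cv2.COLOR_RGB2HSV)
m=((h[...,0]<12)&(h[...,1]>110)&(h[...,2]>60)).astype(np.uint8)
n,l,s,c=cv2.connectedComponentsWithStats(m)
for i in range(1,n):
    if 100<s[i,4]<6000: print(s[i],c[i].round(1),world(p,*(c[i]+.5)).round(4))
r,c=np.mgrid[0:384,0:512]
cv2.imwrite("pics/z12.png",cv2.resize(f[60:260,120:400],None,fx=2.8,fy=2.8,interpolation=2)[:,:,::-1])
E
```

```text
t: 24.98
eef_pos: [0.6847, -0.0388, 0.2896]
ee_rot: [-3.081, 1.57, -2.935]
force: [-0.2, 0.3, -0.8]
width: 0.0875
[  96    0  329  149 4481] [256.6 106.4] [ 0.628  -0.0355  0.0288]
[147  44  26  26 599] [159.4  56. ] [ 0.5897 -0.1485  0.0645]
[ 210   90   49   38 1243] [235.3 106.8] [ 0.6326 -0.0614  0.0233]
[   0  194   77   30 1418] [ 39.  209.8] [ 0.8043 -0.3034  0.0278]
```

View pics/z12.png

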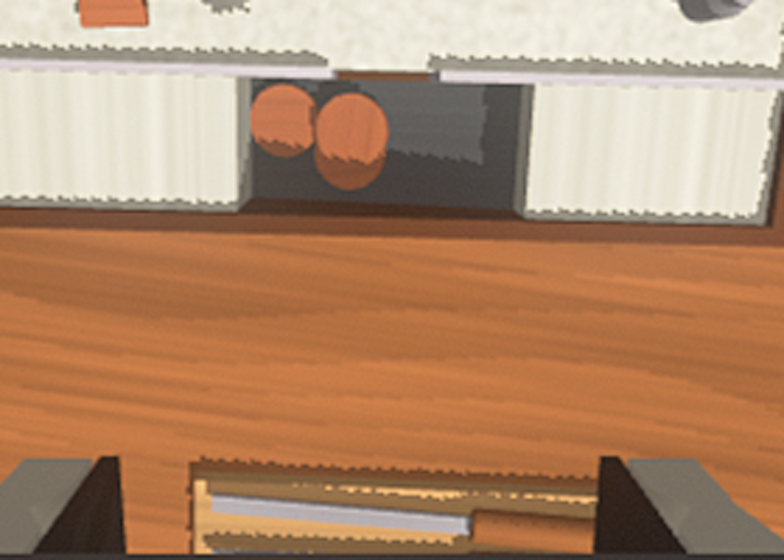

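The slot picture shows three blanks lying in it: one at crop (283,120), and two overlapping at (350,140). Their mean depth is about z 0.023, and the square and the punch have not moved.

```bash
python3 -c "
from station import arm
print(arm.job_done())"
```

```text
the job is handed in; nothing more can be done
None
```

All three round blanks are in the slot, and I handed the job in at about 25 s of the 69 s allowed (no verdict is reported).

- **Method:** The middle blank went straight through the gap, cradled against two slightly opened fingertips. I then slid the left and right blanks sideways into line with the gap, one after the other, and pushed each through the same way. None was gripped or lifted.
- **Slot:** The last wrist picture shows the three blanks lying in it, two of them overlapping, at a mean height of about 23 mm (the limit is 48 mm). I did not measure each blank separately.
- **Square blank and punch:** The square blank measured within about 2 mm of its mid-run position. The punch was still standing in the last pictures, and its coarse readings agree to about 8 mm.
- **Bystanders and arm:** I did not measure the other bench objects again at the end, but the arm never went low outside the tray. It stopped clear of everything at z = 0.29 m, with force readings near zero throughout.
- **Disagreements:** In the last top and side pictures the networks gave some false "square_blank" reports (such as the dish or the arm). In the last top picture the arm hid the tray, so I relied on the side and wrist pictures instead.

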